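Switch off the drying cabinet and hold its badly latching door ajar

TASK

Shut down the drying cabinet and air it: first turn the thermostat knob on its top anticlockwise to its end stop (off), then take the knob of the door's sagging barrel bolt, lift it so that its nose clears the keeper's bent-up lip and draw the bolt right back. Without letting go, pull the self-closing door ajar, about a hand's breadth (9 cm) at its free edge, and finish still holding it there by the bolt's knob. Leave the bottle, the jar and the tube rack where they stand.

Things in the scene. Friction and masses are not known exactly. Their poses are not given: they have to be found in the camera images.
- oven: Bench drying cabinet (cream sheet-steel box with a steel-framed glass door), fixed to the bench: 300 mm deep, 360 mm wide, 270 mm high. Origin: centre of its underside. Its door side faces its own -x, z is up; seen from in front (looking along its +x) +y is left. Flat top at 270 mm.
- thermostat_grip (a point): Point to grip on the thermostat knob, on its vertical axis: a black pointer knob on the cabinet's top, its bar grip 42 mm long, 14 mm wide, reaching from 25 mm below to 7 mm above this point, standing on a 44 mm disc and a 68 mm steel base. x lies along the bar (white pointer line at the -x end), z up; it turns with the knob.
- thermostat (a joint): Angle of the thermostat knob in rad: 0 at the off stop (fully anticlockwise seen from above), grows clockwise to 4.7. It turns with light friction (0.04 N m) and stays where it is left.
- door (a joint): Opening angle of the door in rad: 0 shut, grows as it swings out from the cabinet's front, turning clockwise seen from above about the vertical hinge at its +y (left) end. Spring hinges pull it shut with 0.5 to 0.65 N m, shut or ajar (about 3 to 4 N at the bolt's knob).
- door_hinge (a point): Point on the door's vertical hinge axis, at the height of the bolt (236 mm above the bench), in the plane of the door's front face.
- door_edge (a point): Point on the door's free vertical edge, at the height of the bolt, in the plane of its front face, 280 mm from the hinge axis; the gap at the edge is 2 x 280 mm x sin(angle / 2), so 90 mm is 0.32 rad.
- bolt_knob: The bolt's knob: round handle 14 mm thick, standing straight out from the door's face, with a 20 mm flange at its outer end. Origin: on its axis, 36 mm out from the face, middle of the grip (20 to 52 mm out); rod and straps reach 19 mm out. About 41 mm below the cabinet's top, 225 mm from the hinge when shot. x into the door, y the way the bolt is drawn (towards the hinge), z up (tilted 0.08 rad).
- bolt_draw (a joint): How far the bolt is drawn back along its length, towards the hinge, m: 0 shot, 0.048 fully drawn; starts at 0 to 0.005. Sliding friction 1.2 N. Unless lifted, its nose catches on the keeper's lip at about 0.007; the nose is wholly out of the keeper from 0.032 on.
- bolt_lift (a joint): How far the sagging bolt is lifted, rad: 0 at rest, 0.08 level, stop at 0.25; it sinks when let go (250 g). Barrel and bolt swing in the door's plane about point bolt_screw. The nose passes the lip once the knob is 4.5 mm up; above 10 mm the rod touches the keeper's top; held 6 to 8 mm up (about level) it draws straight back freely.
- keeper_lip (a point): Middle of the top edge of the bent-up lip at the mouth of the keeper, a steel staple 45 mm high, 36 mm wide, 21 mm deep on the fixed stile beside the door's free edge. The bolt's nose is cranked 7 mm down and lies behind this lip, reaching 6 mm below its top; the staple bars the door until the nose is out.
- reagent: White reagent bottle, 52 mm across and 110 mm high, standing on the rear of the cabinet's top. Origin: centre of its underside. Leave it.
- jar: White jar, 68 mm across and 85 mm high, standing on the bench. Origin: centre of its underside. Leave it.
- rack: White tube rack with capped tubes, 90 x 200 mm, 97 mm high, on the bench. Origin: centre of its underside. Leave it.
- bolt_screw (a point): The one screw from which the barrel (plate and straps, 140 mm long) hangs, on the door's face, 90 mm from the knob of the shot bolt on the hinge side, 135 mm from the hinge.

How it is judged:
By the outcome, as a careful person would: the job done as asked, in the order asked, and still so for the second after the job is handed in, while the arm keeps its last pose, push and grip.
It also fails if it takes over 64 s, if anything falls off the work surface, if the arm or the gripper's body presses on something with over 40 N, if the wrist force passes 120 N, or if a joint passes its speed limit or range.

ROBOT

A 6-joint arm with a two-finger parallel gripper is mounted at the origin on the work surface. World frame = base frame: x ahead of the robot, y to its left, z up, the work surface at z = 0. Lengths are in m, angles in rad, forces in N, time in s.
With the tool pointing down it reaches from about 0.2 to 0.875 m from the base axis. Payload 3.4 kg.
Tool frame: the origin (TCP) lies between the finger pads; the fingertips stand env.tips_ahead ahead of it and the grasp point (between the pads) lies 11 mm behind it (env.tips_ahead is the distance from the TCP to the fingertips, in m); z points along the fingers, y is the line along which they close (so a half turn about z gives the same grasp; the last joint's range is limited). The gripper opens to 94 mm and grips with 3 to 60 N. Pads are 16 mm wide; open, the fingers measure 119 mm over their backs; the gripper's body (75 mm by 177 mm) begins 78 mm behind the grasp point.
Start: joints at [1.004, 0.276, 1.505, -0, 1.361, -0.121], TCP at [0.248, 0.519, 0.213] pointing down, gripper open.
Joint ranges: [-2.89, 2.89], [-0.75, 2.08], [0.22, 2.7], [-1.18, 4.32], [0.11, 2.71], [-2.7, 2.7]. Speed limits (rad/s): [2.57, 2.57, 3.14, 3.14, 3.14, 3.14].

INTERFACE

Orientations are given as a 3x3 rotation matrix whose columns are the frame's x, y, z axes.
In Python, from bench import env, optics, nets gives the robot as it stands.
- The arm moves only by the shell command python3 -m crank 'ROWS'. ROWS is JSON, one flat list of numbers, 7 for each row, row after row: the turn, a rotation vector about the tool's x, y, z in degrees, then the shift along the tool's x, y, z in mm, then the opening, from 0 (shut) to 1 (fully open). In form: [wx, wy, wz, x, y, z, jaw, wx, wy, wz, x, y, z, jaw, ...]. A call has 1 to 12 rows; each row shifts and turns the commanded pose from where the row before left it, along the tool's axes as they then stand; what a row does not reach is not made up. A row lasts 1/10 s, in which the tool goes at most 50 mm and 8.59 degrees, less where a joint would pass 70% of its speed; a pose out of reach is approached as far as the arm can. A call with a gripper value outside its range is refused whole. The fingers move at their own pace and stop on an object; the grip force is fixed at half the most. Time passes only in rows, so rows that do not move let the fingers close. It gives the time, the measured TCP pose, the force, the opening and the grip force at its end, in the units of the state.
- env.sense(): the state, without advancing time (a new reading comes with each control period).
- optics.capture(name): name is "side" or "top"; returns a dict with "frame" (400x640x3 uint8, red, green, blue), "fx", "fy", "cx", "cy" (pixels), "k1" (the pictures are not rectified: a ray, as slopes to the right and down, at radius r is drawn at 1 + k1 r^2 times it, then the intrinsics apply), "R" (3x3) and "t" (3): a world point X has camera coordinates R X + t. Camera axes: x right, y down, z forward; pixel columns grow to the right and rows downward; lengths in m; the calibration is good to about 2 mm. A picture is of the moment at which its call begins. There is no depth.
- env.finish_job(): hands the job in; it is judged then, once.
Trained networks look in the newest picture that a camera, given by its name, has taken for a name from the list of things; names that differ only in an ending like _2 or _b are one class to them, and where a whole thing is asked for, a point or a joint stands for the part that bears it (a point fixed in the world has none). Each returns a list of dicts, best first, with "p" (0 to 1); they miss things now and then, are a little off and sometimes report something else, mostly with a low value. They report only what shows in the picture. A call takes as long as a camera call.
- nets.regions_of(label, camera): "pixels" (400x640 bool, what is visible of it) and "uv" ([column, row] in pixels, amid what is visible of it).
The state is a dict: "time_s": time; "joint_positions": joint angles; "joint_velocities": joint speeds; "effort": joint torques, N m; "tcp_pos": TCP position; "eef_rot": TCP orientation; "wrist_force": force on the tool from outside, world axes, zero at the start; "ft_torque": the same for the moment, N m; "width": finger opening in m; "gripper_force": force on a finger pad.
Only numpy, scipy, OpenCV 4.12 (cv2) and the standard library are available. Lean on these libraries where they do the work, as an engineer would, in place of code of your own. Each camera call takes 0.05 s, during which the arm holds its last target. There are 200 camera calls.

## Working session

There is one attempt and no reset: what is moved stays moved. The work goes in short steps, Python scripts to look and compute and a shell command to move; the robot and the scene stay as the last step left them, time stands still between calls to the robot, and variables do not carry over. Pictures are saved under pics/ and viewed, at most 10 in all, crops included, and the job is handed in when it is done.

```bash
ls; mkdir -p pics; cat > h.py <<'E'
import numpy as np, cv2
from bench import env, optics, nets
def ray(c,uv):
    K=np.array([[c['fx'],0,c['cx']],[0,c['fy'],c['cy']],[0,0,1]])
    s=cv2.undistortPoints(np.array([[uv]],float),K,np.array([c['k1'],0,0,0,0.]))[0,0]
    R=np.array(c['R']);t=np.array(c['t'])
    d=R.T@np.array([s[0],s[1],1]); return -R.T@t, d/np.linalg.norm(d)
def tri(rs):
    A=sum(np.eye(3)-np.outer(d,d) for o,d in rs); b=sum((np.eye(3)-np.outer(d,d))@o for o,d in rs)
    X=np.linalg.solve(A,b); return X,[np.linalg.norm(np.cross(X-o,d)) for o,d in rs]
def atz(c,uv,z):
    o,d=ray(c,uv); return o+d*(z-o[2])/d[2]
def proj(c,X):
    K=np.array([[c['fx'],0,c['cx']],[0,c['fy'],c['cy']],[0,0,1]])
    R=np.array(c['R'],float);t=np.array(c['t'],float)
    return cv2.projectPoints(np.array(X,float).reshape(-1,1,3),cv2.Rodrigues(R)[0],t,K,np.array([c['k1'],0,0,0,0.]))[0][:,0]
E
python3 - <<'E'
from h import *
print({k:(np.round(v,3).tolist() if not isinstance(v,(int,float)) else v) for k,v in env.sense().items()}, env.tips_ahead)
for n in ['side','top']:
    c=optics.capture(n); cv2.imwrite(f'pics/{n}0.png',cv2.cvtColor(c['frame'],cv2.COLOR_RGB2BGR))
    print(n,c['fx'],c['k1'],np.round(c['R'],3).tolist(),np.round(-np.array(c['R']).T@c['t'],3))
    for l in ['oven','thermostat','door','bolt_knob','reagent','jar','rack','bolt_draw','keeper_lip']:
        try:
            for r in nets.regions_of(l,n)[:2]:
                ys,xs=np.where(r['pixels']); print(l,round(r['p'],2),np.round(r['uv'],1),r['pixels'].sum(),xs.min(),xs.max(),ys.min(),ys.max())
        except Exception as e: print(l,e)
E
```

```text
pics
{'time_s': 0.0, 'joint_positions': [1.004, 0.277, 1.506, -0.0, 1.361, -0.121], 'joint_velocities': [0.001, 0.0, -0.001, -0.0, -0.0, 0.0], 'effort': [-0.0, -40.458, -23.723, 0.07, 0.035, -0.0], 'tcp_pos': [0.248, 0.518, 0.213], 'eef_rot': [[-0.902, 0.431, -0.001], [0.431, 0.902, -0.002], [0.0, -0.002, -1.0]], 'wrist_force': [0.677, -0.193, -0.185], 'ft_torque': [0.003, -0.023, -0.004], 'gripper_force': 0.0, 'width': 0.09391506547733365} 0.008
side 473.13605949725536 -0.10021522875516095 [[0.952, -0.305, 0.004], [-0.219, -0.693, -0.687], [0.212, 0.654, -0.726]] [ 0.33  -0.808  1.056]
oven 0.93 [341.2 314.4] 30676 243 442 211 399
thermostat 0.73 [345.5 240.2] 317 338 356 226 251
door 0.45 [331.5 217.3] 82 327 335 210 220
bolt_knob 0.47 [329.6 214. ] 87 327 335 210 221
bolt_knob 0.17 [345.  242.6] 377 337 356 225 251
reagent 0.6 [382.3 309. ] 1179 365 395 285 334
jar 0.62 [266.4 151.7] 572 258 279 139 169
rack 0.6 [321.7 143.2] 1384 308 336 113 170
bolt_draw 0.58 [330.7 216.1] 69 327 334 210 220
bolt_draw 0.34 [382.1 309.6] 1218 364 395 285 334
keeper_lip 0.63 [268.1 151.4] 570 258 279 138 169
keeper_lip 0.51 [331.3 214.7] 62 327 334 210 220
top 363.9443688988231 -0.037271378887751755 [[0.057, -0.998, -0.004], [-0.975, -0.055, -0.217], [0.216, 0.016, -0.976]] [ 0.399 -0.008  1.03 ]
oven 0.76 [451.5 234.8] 25335 353 556 124 335
thermostat 0.6 [430.4 206. ] 410 419 444 199 219
door 0.69 [396.3 192.5] 1260 362 429 131 241
bolt_knob 0.58 [369.  208.4] 123 361 380 203 215
reagent 0.88 [527.6 211.5] 1068 504 552 198 227
jar 0.57 [185.2 232.6] 647 168 199 222 246
rack 0.62 [186.7 167.9] 2596 148 227 141 195
bolt_draw 0.58 [377.4 209.6] 398 361 394 191 242
keeper_lip 0.46 [362.5 247.5] 198 357 373 240 257
```

```bash
python3 - <<'E'
import cv2
a=cv2.imread('pics/side0.png'); b=cv2.imread('pics/top0.png')
cv2.imwrite('pics/a.png',cv2.resize(a[170:350,230:450],None,fx=3.3,fy=3.3,interpolation=cv2.INTER_CUBIC))
cv2.imwrite('pics/b.png',cv2.resize(b[110:350,330:580],None,fx=2.5,fy=2.5,interpolation=cv2.INTER_CUBIC))
E
```

```text
(no output)
```

View pics/a.png

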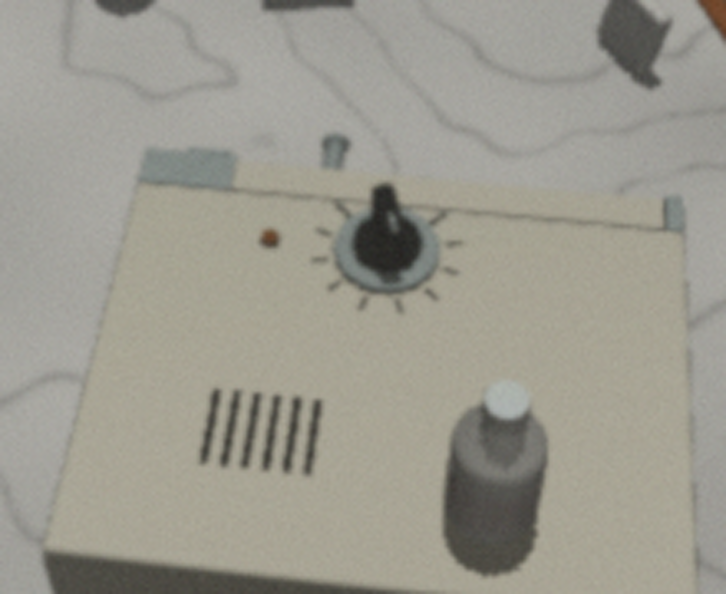

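View pics/b.png

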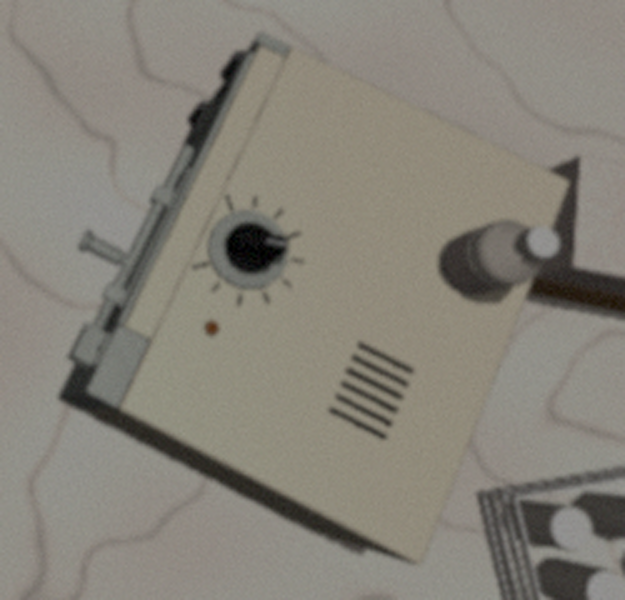

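View pics/top0.png

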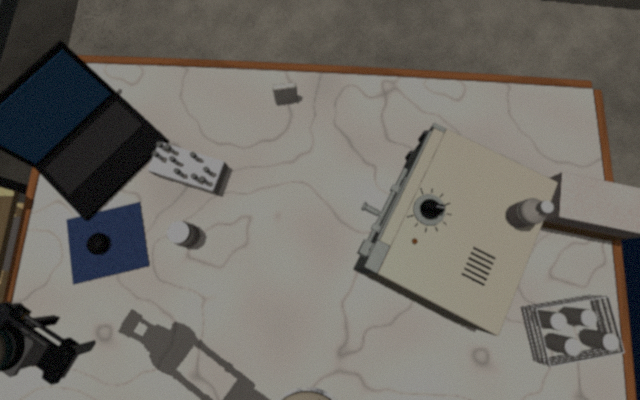

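The pictures show the cabinet's door side facing image-left in the top view. The hinge is at the top end and the keeper at the bottom, near (366,243). The bolt knob is near (369,208) and the thermostat near (430,208), its pointer facing image-right. The scale's anticlockwise end is up-left, so the knob needs about 100° of turn. Next I fit the oven pose.

```bash
cat > m.py <<'E'
from h import *
from scipy.optimize import least_squares
S=optics.capture('side');T=optics.capture('top')
B=lambda u,v:(330+u/2.5,110+v/2.5); A=lambda u,v:(230+u/3.3,170+v/3.3)
# corners (crop coords) -> oven
obsT={'FL':B(268,36),'BL':B(573,181),'BR':B(415,562),'FR':B(95,400)}
obsS={'BR':A(45,551),'FL':A(684,205),'FR':A(147,150)}
for k,v in obsT.items(): print(k,np.round(atz(T,v,.27)[:2],4), np.round(atz(S,obsS[k],.27)[:2],4) if k in obsS else '')
L={'FL':(-.15,.18),'BL':(.15,.18),'BR':(.15,-.18),'FR':(-.15,-.18)}
def P(p,q,z): c,s=np.cos(p[2]),np.sin(p[2]); return [p[0]+c*q[0]-s*q[1],p[1]+s*q[0]+c*q[1],z]
def res(p):
    return np.concatenate([(proj(C,P(p,L[k],.27))[0]-v) for C,o in((T,obsT),(S,obsS)) for k,v in o.items()])
f=least_squares(res,[.5,-.35,-1.2],loss='soft_l1');p=f.x;print('oven',p,np.round(f.fun,1))
E
python3 - <<'E'
from m import *
ex=[np.cos(p[2]),np.sin(p[2]),0];ey=[-ex[1],ex[0],0]
loc=lambda X:np.round([np.dot(X-[p[0],p[1],0],ex),np.dot(X-[p[0],p[1],0],ey),X[2]],4)
for l in ['bolt_knob','thermostat','reagent']:
    a=nets.regions_of(l,'side')[0];b=nets.regions_of(l,'top')[0]
    X,e=tri([ray(S,a['uv']),ray(T,b['uv'])]);print(l,X,np.round(e,4),loc(X))
# hand picks: bolt flange centre & thermo base centre
for n,u,v in [('flange',A(335,146),B(89,243)),('base',A(387,250),B(249,248)),('lamp',A(270,238),B(212,328)),('capcentre',A(507,400),B(543,243)),('neck/root',A(334,168),B(125,260))]:
    X,e=tri([ray(S,u),ray(T,v)]);print(n,X,np.round(e,4),loc(X))
# enlargements of knobs
s=S['frame'][195:265,315:370];t=T['frame'][180:250,345:460]
z=lambda im,k:cv2.cvtColor(cv2.resize(im,None,fx=k,fy=k,interpolation=cv2.INTER_CUBIC),cv2.COLOR_RGB2BGR)
i=np.zeros((420,800,3),np.uint8);zt=z(t,4);zs=z(s,6);i[:280,:460]=zt;i[:420,462:792]=zs
cv2.imwrite('pics/c.png',i)
E
```

```text
FL [ 0.7483 -0.2562] [ 0.7526 -0.2598]
BL [ 0.6288 -0.5236] 
BR [ 0.3052 -0.3689] [ 0.3068 -0.3774]
FR [ 0.4192 -0.1092] [ 0.4283 -0.1065]
oven [ 0.52893678 -0.31653575 -2.00170611] [-0.4 -2.9  1.9 -0.3  4.4  1.5 -1.9 -4.5 -2.2  0.7  0.1 -1.7 -0.3 -0.4]Traceback (most recent call last):
  File "<stdin>", line 5, in <module>
IndexError: list index out of range
```

```bash
python3 - <<'E'
from m import *
ex=[np.cos(p[2]),np.sin(p[2]),0];ey=[-ex[1],ex[0],0]
loc=lambda X:np.round([np.dot(X-[p[0],p[1],0],ex),np.dot(X-[p[0],p[1],0],ey),X[2]],4)
for l in ['bolt_knob','thermostat_grip','thermostat','reagent']:
    a=nets.regions_of(l,'side');b=nets.regions_of(l,'top')
    if a and b: X,e=tri([ray(S,a[0]['uv']),ray(T,b[0]['uv'])]);print(l,a[0]['p'],b[0]['p'],X,np.round(e,4),loc(X))
    else: print(l,len(a),len(b))
for n,u,v in [('flange',A(335,146),B(89,243)),('base',A(387,250),B(249,248)),('lamp',A(270,238),B(212,328)),('capcentre',A(507,400),B(543,243)),('root',A(334,168),B(125,260))]:
    X,e=tri([ray(S,u),ray(T,v)]);print(n,X,np.round(e,4),loc(X))
s=S['frame'][195:265,315:370];t=T['frame'][180:250,345:460]
z=lambda im,k:cv2.cvtColor(cv2.resize(im,None,fx=k,fy=k,interpolation=cv2.INTER_CUBIC),cv2.COLOR_RGB2BGR)
i=np.zeros((420,800,3),np.uint8);zt=z(t,4);zs=z(s,6);i[:280,:460]=zt;i[:420,462:792]=zs
cv2.imwrite('pics/c.png',i)
E
```

```text
FL [ 0.7483 -0.2562] [ 0.7526 -0.2598]
BL [ 0.6288 -0.5236] 
BR [ 0.3052 -0.3689] [ 0.3068 -0.3774]
FR [ 0.4192 -0.1092] [ 0.4283 -0.1065]
oven [ 0.52893678 -0.31653575 -2.00170611] [-0.4 -2.9  1.9 -0.3  4.4  1.5 -1.9 -4.5 -2.2  0.7  0.1 -1.7 -0.3 -0.4]
bolt_knob 0.53 0.47 [ 0.55328506 -0.11037999  0.23929989] [0.0009 0.0009] [-0.1975 -0.064   0.2393]
thermostat_grip 0.69 0.86 [ 0.54913235 -0.23396944  0.28127739] [0.003 0.003] [-0.0835 -0.0161  0.2813]
thermostat 0.82 0.58 [ 0.55478494 -0.23643022  0.27791147] [0.004 0.004] [-0.0836 -0.01    0.2779]
reagent 0.68 0.7 [ 0.55157431 -0.41968664  0.30993575] [0.0002 0.0002] [0.0843 0.0637 0.3099]
flange [ 0.560103   -0.10576718  0.22806814] [0.0018 0.0018] [-0.2045 -0.0597  0.2281]
base [ 0.55362149 -0.23649529  0.27112356] [0.0006 0.0006] [-0.083  -0.011   0.2711]
lamp [ 0.48467853 -0.2049698   0.27143989] [0.0013 0.0013] [-0.0829 -0.0868  0.2714]
capcentre [ 0.54883747 -0.42393764  0.377506  ] [0.0015 0.0015] [0.0893 0.0629 0.3775]
root [ 0.5466928  -0.13651389  0.24154123] [0.0045 0.0045] [-0.171  -0.0591  0.2415]
```

View pics/c.png

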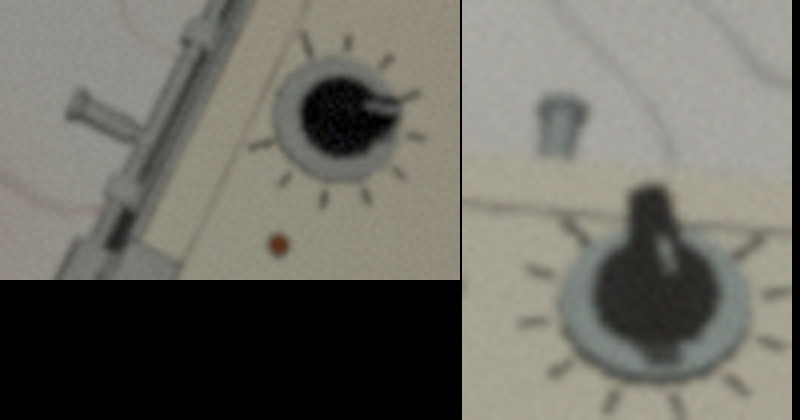

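```bash
python3 - <<'E'
from m import *
t=lambda u,v:(345+u/4,180+v/4); s=lambda u,v:(315+(u-462)/6,195+v/6)
def pts(q): 
    d=np.array([np.cos(q[0]),np.sin(q[0]),0]); C=np.array([q[2],q[3],q[1]]); return C+.021*d,C-.021*d,np.array([q[2],q[3],.275])
def r(q):
    a,b,c=pts(q); P=lambda C,X:proj(C,X)[0]
    return np.concatenate([P(T,a)-t(397,104),P(S,a)-s(672,275),P(S,b)-s(648,186),P(T,c)-t(338,118),P(S,c)-s(655,303)])
for th in(-1,-2,1.5):
    f=least_squares(r,[th,.33,.5536,-.2365],loss='soft_l1');print(f.cost,f.x,np.degrees(f.x[0]),np.round(f.fun,1))
# tick angles in top, about the base centre, z=.27
for uv in [(307,44),(349,42),(387,61),(409,96),(416,136),(398,172),(367,197),(323,199),(285,180),(259,146)]:
    X=atz(T,t(*uv),.27)-[f.x[2],f.x[3],.27];print(np.round(np.degrees(np.arctan2(X[1],X[0])),0),end=' ')
E
```

```text
FL [ 0.7483 -0.2562] [ 0.7526 -0.2598]
BL [ 0.6288 -0.5236] 
BR [ 0.3052 -0.3689] [ 0.3068 -0.3774]
FR [ 0.4192 -0.1092] [ 0.4283 -0.1065]
oven [ 0.52893678 -0.31653575 -2.00170611] [-0.4 -2.9  1.9 -0.3  4.4  1.5 -1.9 -4.5 -2.2  0.7  0.1 -1.7 -0.3 -0.4]
2.103805378305656 [-1.67697265  0.31018793  0.55438886 -0.23506754] -96.08345528293397 [ 0.7  0.6  0.1  0.5 -0.6 -0.3  0.  -1.3  0.  -1.4]
2.1038053783162907 [-1.67697138  0.31018793  0.55438886 -0.23506754] -96.0833825586709 [ 0.7  0.6  0.1  0.5 -0.6 -0.3  0.  -1.3  0.  -1.4]
47.83737474599926 [ 1.05116815  0.36017455  0.55123948 -0.24056825] 60.22749879398918 [ -8.1 -10.3  -0.1 -29.1  -0.1   1.6   2.6   0.3  -0.5   0.9]
26.0 -3.0 -34.0 -66.0 -99.0 -133.0 -165.0 164.0 136.0 109.0
```

```bash
cat > g.py <<'E'
import sys
from h import *
# shift in tool axes (mm) from commanded~measured TCP to target; yaw difference
s=env.sense();R=np.array(s['eef_rot']);t=np.array(s['tcp_pos'])
g=np.array([float(v) for v in sys.argv[1:4]])
print('t',s['time_s'],'tool shift mm',np.round(R.T@(g-t)*1000,1),'yaw x',round(np.degrees(np.arctan2(R[1,0],R[0,0])),2),'tilt',np.round(R[:,2],4),'j',np.round(s['joint_positions'],2),'F',np.round(s['wrist_force'],1),'M',np.round(s['ft_torque'],2))
E
python3 -m crank '[0,0,7.8,0,0,-21,1,0,0,7.8,0,0,-21,1,0,0,7.8,0,0,-21,1,0,0,7.8,0,0,-21,1,0,0,7.8,0,0,-21,1,0,0,7.8,0,0,-21,1,0,0,7.8,0,0,-21,1,0,0,7.8,0,0,-21,1,0,0,7.8,0,0,-21,1,0,0,0,0,0,0,1]'
python3 g.py .5544 -.2355 .36
```

```text
time_s: 2.75
tcp_pos: [0.2485, 0.5197, 0.4054]
eef_rot: [[0.1, 0.995, 0.003], [0.995, -0.1, 0.005], [0.005, 0.003, -1.0]]
wrist_force: [-0.1, 0.7, -0.2]
width: 0.0938
gripper_force: 0.0
t 2.75 tool shift mm [-721.2  379.6   42.6] yaw x 84.27 tilt [ 0.0033  0.0051 -1.    ] j [ 1.    0.23  1.1  -0.    1.8   1.1 ] F [-0.1  0.7 -0.2] M [-0.07  0.06  0.01]
```

```bash
python3 -m crank '[0,0,0,-36,19,0,1,0,0,0,-36,19,0,1,0,0,0,-36,19,0,1,0,0,0,-36,19,0,1,0,0,0,-36,19,0,1,0,0,0,-36,19,0,1,0,0,0,-36,19,0,1,0,0,0,-36,19,0,1,0,0,0,-36,19,0,1,0,0,0,-36,19,0,1]' >/dev/null
python3 -m crank '[0,0,0,-36,19,0,1,0,0,0,-36,19,0,1,0,0,0,-36,19,0,1,0,0,0,-36,19,0,1,0,0,0,-36,19,0,1,0,0,0,-36,19,0,1,0,0,0,-36,19,0,1,0,0,0,-36,19,0,1,0,0,0,-36,19,0,1,0,0,0,-36,19,0,1,0,0,0,0,0,0,1,0,0,0,0,0,0,1]' >/dev/null
python3 g.py .5544 -.2355 .36
```

```text
t 4.95 tool shift mm [ 0.4  0.7 40.4] yaw x 84.3 tilt [-0.003   0.0024 -1.    ] j [-0.52  0.28  1.05  0.    1.81 -0.42] F [ 0.2  1.2 -0.2] M [-0.11  0.09 -0.03]
```

```bash
python3 -m crank '[0,0,0,0,0,22,1,0,0,0,0,0,22,1,0,0,0,0,0,22,0.6,0,0,0,0,0,22,0.6,0,0,0,0,0,20,0.6,0,0,0,0,0,0,0.6]' 
python3 g.py .5544 -.2355 .292
python3 -m crank '[0,0,0,0,0,0,0.3,0,0,0,0,0,0,0.3,0,0,0,0,0,0,0,0,0,0,0,0,0,0,0,0,0,0,0,0,0,0,0,0,0,0,0,0]' 
python3 g.py .5544 -.2355 .292
```

```text
time_s: 5.55
tcp_pos: [0.5519, -0.2329, 0.2919]
eef_rot: [[0.097, 0.995, -0.005], [0.995, -0.097, 0.004], [0.003, -0.005, -1.0]]
wrist_force: [-0.5, 1.3, 0.1]
width: 0.0655
gripper_force: 0.0
t 5.55 tool shift mm [-2.4  2.7 -0.2] yaw x 84.43 tilt [-0.0051  0.0035 -1.    ] j [-0.52  0.29  1.3   0.    1.56 -0.42] F [-0.5  1.3  0.1] M [-0.02  0.06 -0.01]
time_s: 6.15
tcp_pos: [0.5538, -0.2357, 0.2946]
eef_rot: [[0.1, 0.995, -0.0], [0.995, -0.1, -0.0], [-0.0, -0.0, -1.0]]
wrist_force: [-6.8, 0.3, 3.5]
width: 0.0174
gripper_force: 3.6
t 6.15 tool shift mm [0.2 0.6 2.6] yaw x 84.25 tilt [-4.e-04 -0.e+00 -1.e+00] j [-0.52  0.29  1.29 -0.    1.56 -0.42] F [-6.8  0.3  3.5] M [ 0.03  1.43 -0.05]
```

```bash
python3 -m crank '[0,0,0,0,0,0,0,0,0,0,0,0,0,0,0,0,0,0,0,0,0]' 
python3 g.py .5544 -.2355 .292
```

```text
time_s: 6.45
tcp_pos: [0.5522, -0.2356, 0.2946]
eef_rot: [[0.1, 0.995, -0.003], [0.995, -0.1, 0.0], [-0.0, -0.003, -1.0]]
wrist_force: [-5.4, -0.4, 3.4]
width: 0.0138
gripper_force: 30.0
t 6.45 tool shift mm [0.3 2.2 2.6] yaw x 84.24 tilt [-3.5e-03  1.0e-04 -1.0e+00] j [-0.52  0.28  1.29 -0.    1.56 -0.42] F [-5.4 -0.4  3.4] M [-0.08  1.07  0.02]
```

```bash
python3 -m crank '[0,0,0,0,-2,0,0,0,0,-8,0,0,0,0,0,0,-8,0,0,0,0,0,0,-8,0,0,0,0,0,0,-8,0,0,0,0,0,0,-8,0,0,0,0,0,0,-8,0,0,0,0,0,0,-8,0,0,0,0,0,0,-8,0,0,0,0,0,0,-8,0,0,0,0,0,0,-8,0,0,0,0,0,0,-8,0,0,0,0]' >/dev/null
python3 g.py .5522 -.2355 .292
python3 -m crank '[0,0,-8,0,0,0,0,0,0,-8,0,0,0,0,0,0,-6,0,0,0,0,0,0,0,0,0,0,0,0,0,0,0,0,0,0]' >/dev/null
python3 g.py .5522 -.2355 .292
```

```text
t 7.65 tool shift mm [ 0.5 -0.5  2.6] yaw x 172.59 tilt [ 2.1e-03  6.0e-04 -1.0e+00] j [-0.52  0.28  1.3   0.    1.56 -1.96] F [0.6 0.5 2. ] M [ 0.2   0.19 -0.06]
t 8.15 tool shift mm [ 0.7 -0.5  2.6] yaw x -165.85 tilt [ 1.8e-03  9.0e-04 -1.0e+00] j [-0.52  0.28  1.3   0.    1.56 -2.34] F [0.4 1.5 0.5] M [ 0.44 -0.05  0.04]
```

```bash
python3 -m crank '[0,0,-3,0,0,0,0,0,0,-3,0,0,0,0,0,0,0,0,0,0,0]' >/dev/null
python3 g.py .5522 -.2355 .292
python3 -m crank '[0,0,-2,0,0,0,0,0,0,-2,0,0,0,0,0,0,0,0,0,0,0]' >/dev/null
python3 g.py .5522 -.2355 .292
```

```text
t 8.45 tool shift mm [ 0.8 -0.5  2.6] yaw x -159.81 tilt [ 0.0018  0.0011 -1.    ] j [-0.52  0.28  1.3   0.    1.56 -2.44] F [1.2 2.9 1.8] M [ 0.52 -0.1   0.03]
t 8.75 tool shift mm [ 0.8 -0.4  2.6] yaw x -155.93 tilt [ 0.0018  0.0013 -1.    ] j [-0.52  0.28  1.3   0.    1.56 -2.51] F [1.4 3.1 3.2] M [ 0.66 -0.27 -0.72]
```

```bash
python3 -m crank '[0,0,0,0,0,0,0.4,0,0,0,0,0,0,0.4,0,0,0,0,0,0,0.4,0,0,0,0,0,0,0.4,0,0,0,0,0,-25,0.4,0,0,0,0,0,-25,0.4,0,0,0,0,0,-25,0.4,0,0,0,0,0,-25,0.4,0,0,0,0,0,0,0.4]'
python3 -m crank '[0,0,8.2,0,0,0,0.4,0,0,8.2,0,0,0,0.4,0,0,8.2,0,0,0,0.4,0,0,8.2,0,0,0,0.4,0,0,8.2,0,0,0,0.4,0,0,8.2,0,0,0,0.4,0,0,8.2,0,0,0,0.4,0,0,8.2,0,0,0,0.4,0,0,8.2,0,0,0,0.4,0,0,8.2,0,0,0,0.4,0,0,8.2,0,0,0,0.4,0,0,8.2,0,0,0,0.4]' >/dev/null
python3 -m crank '[0,0,8.2,0,0,0,0.4,0,0,8.2,0,0,0,0.4,0,0,8.2,0,0,0,0.4,0,0,8.2,0,0,0,0.4,0,0,7.5,0,0,0,0.4,0,0,0,0,0,0,0.4]' >/dev/null
python3 - <<'E'
from m import *
ex=np.array([np.cos(p[2]),np.sin(p[2]),0]);ey=np.array([-ex[1],ex[0],0])
for a,b in [((331.8,213.3),(364.8,206.8)),((331.6,212.5),(364.5,206.5)),((331.5,214.2),(365.6,207.2))]:
    X,e=tri([ray(S,a),ray(T,b)]);print(X,np.round(e,4),'grip',X+.018*ex)
# straight line on plane z=.229: shaft end points in top view
for uv in [(365,207),(379.5,213.7)]: print(atz(T,uv,.229))
print('face at fit, z .229', [np.round(atz(T,(345+u/4,180+v/4),.27),4) for u,v in[(305,0),(180,262)]])
s=T['frame'][180:260,340:440]
cv2.imwrite('pics/d.png',cv2.cvtColor(cv2.resize(s,None,fx=7,fy=7,interpolation=cv2.INTER_CUBIC),cv2.COLOR_RGB2BGR))
E
python3 g.py .55 -.12 .35
```

```text
time_s: 9.65
tcp_pos: [0.5531, -0.2362, 0.3979]
eef_rot: [[-0.912, -0.411, 0.006], [-0.411, 0.912, -0.004], [-0.004, -0.006, -1.0]]
wrist_force: [0.9, 0.7, 0.6]
width: 0.0375
gripper_force: 0.0
FL [ 0.7483 -0.2562] [ 0.7526 -0.2598]
BL [ 0.6288 -0.5236] 
BR [ 0.3052 -0.3689] [ 0.3068 -0.3774]
FR [ 0.4192 -0.1092] [ 0.4283 -0.1065]
oven [ 0.52893678 -0.31653575 -2.00170611] [-0.4 -2.9  1.9 -0.3  4.4  1.5 -1.9 -4.5 -2.2  0.7  0.1 -1.7 -0.3 -0.4]
[ 0.56107968 -0.10388453  0.22890263] [0.0021 0.0021] grip [ 0.55356112 -0.12023908  0.22890263]
[ 0.56111119 -0.1029419   0.23079858] [0.0019 0.0019] grip [ 0.55359263 -0.11929645  0.23079858]
[ 0.56007262 -0.10574967  0.22820989] [0.0018 0.0018] grip [ 0.55255407 -0.12210422  0.22820989]
[ 0.55845766 -0.1041037   0.229     ]
[ 0.54505857 -0.13688121  0.229     ]
face at fit, z .229 [array([ 0.6166, -0.2193,  0.27  ]), array([ 0.4718, -0.1535,  0.27  ])]
t 11.55 tool shift mm [104.4 -48.9  43.4] yaw x 65.7 tilt [-1.6e-03  8.0e-04 -1.0e+00] j [-0.52  0.28  1.07 -0.    1.79 -0.1 ] F [ 0.2 -0.6 -0.8] M [-0.07  0.06 -0.02]
```

View pics/d.png

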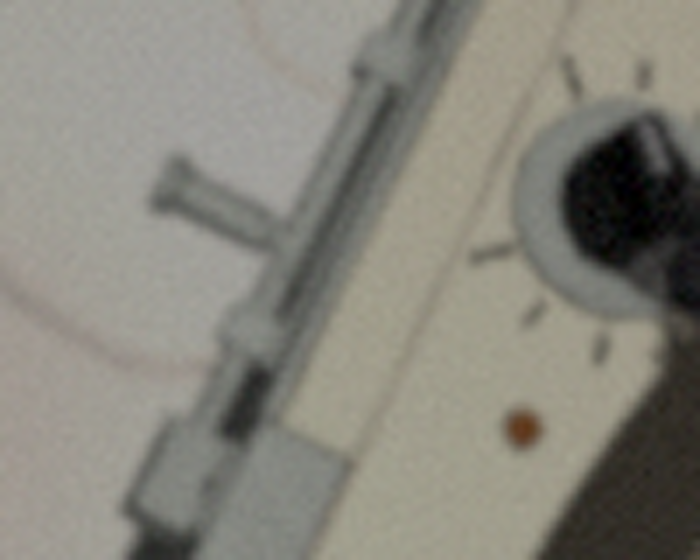

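```bash
python3 -m crank '[0,0,0,26,-11.5,0,0.45,0,0,0,26,-11.5,0,0.45,0,0,0,26,-11.5,0,0.45,0,0,0,26,-11.5,0,0.45,0,0,0,0,0,40,0.45,0,0,0,0,0,40,0.45,0,0,0,0,0,0,0.45]' >/dev/null
python3 g.py .5525 -.121 .218
python3 - <<'E'
from h import *
S=optics.capture('side');T=optics.capture('top')
z=lambda im,k:cv2.cvtColor(cv2.resize(im,None,fx=k,fy=k,interpolation=cv2.INTER_CUBIC),cv2.COLOR_RGB2BGR)
i=np.zeros((500,800,3),np.uint8);i[:500,:400]=z(T['frame'][150:250,340:420],5);i[:500,400:]=z(S['frame'][150:250,290:370],5)
cv2.imwrite('pics/e.png',i)
E
```

```text
t 12.25 tool shift mm [ 0.6  4.8 90.1] yaw x 65.7 tilt [-0.013   0.0045 -0.9999] j [-0.34  0.23  1.34 -0.    1.59  0.09] F [ 0.3  0.6 -0.1] M [-0.07  0.13 -0.  ]
```

View pics/e.png

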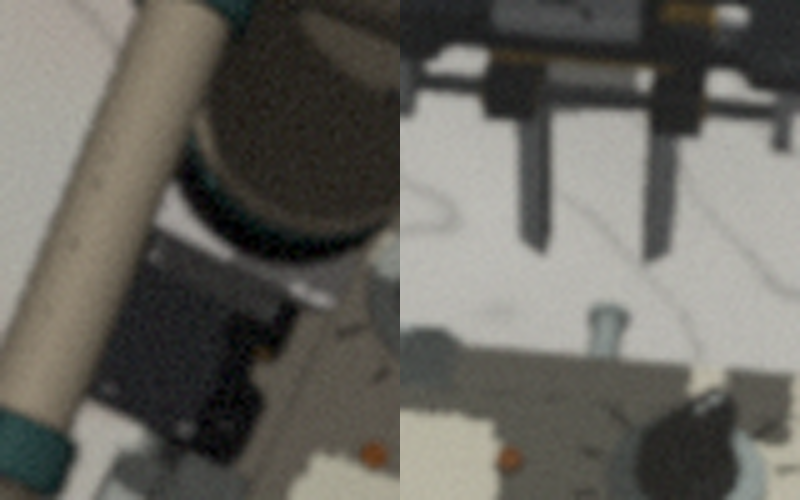

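The side view shows the fingers straddling the bolt knob: tips at crop x 540 and 655, knob at 607. I descend.

```bash
python3 -m crank '[0,0,0,0,0,22,0.45,0,0,0,0,0,22,0.45,0,0,0,0,0,0,0.45,0,0,0,0,0,0,0.45]' >/dev/null
python3 g.py .5525 -.121 .218
```

```text
t 12.75 tool shift mm [ 0.4 -2.7 54.8] yaw x 65.56 tilt [ 0.0036 -0.0012 -1.    ] j [-0.34  0.24  1.41  0.    1.49  0.09] F [ 0.5 -0.2  1. ] M [-0.05  0.1  -0.01]
```

```bash
python3 -m crank '[0,0,0,0,-1,18,0.45,0,0,0,0,-1,18,0.45,0,0,0,0,0,18,0.45,0,0,0,0,0,0,0.45,0,0,0,0,0,0,0.45]' >/dev/null
python3 g.py .5525 -.121 .218
python3 -m crank '[0,0,0,0,0,0,0.3,0,0,0,0,0,0,0.2,0,0,0,0,0,0,0.1,0,0,0,0,0,0,0,0,0,0,0,0,0,0,0,0,0,0,0,0,0]'
python3 g.py .5525 -.121 .218
```

```text
t 13.25 tool shift mm [ 0.3 -0.3  0.4] yaw x 65.56 tilt [ 2.9e-03 -9.0e-04 -1.0e+00] j [-0.34  0.26  1.52  0.    1.36  0.09] F [-0.6 -0.1 -0.4] M [-0.01  0.08 -0.01]
time_s: 13.85
tcp_pos: [0.5517, -0.121, 0.2169]
eef_rot: [[0.414, 0.91, 0.001], [0.91, -0.414, -0.0], [0.0, 0.001, -1.0]]
wrist_force: [0.5, 0.3, 2.9]
width: 0.0128
gripper_force: 30.0
t 13.85 tool shift mm [ 0.3  0.8 -1.1] yaw x 65.56 tilt [ 1.e-03 -3.e-04 -1.e+00] j [-0.34  0.26  1.52  0.    1.36  0.09] F [0.5 0.3 2.9] M [-0.11  0.01  0.02]
```

```bash
python3 -m crank '[0,0,0,0,0,-2,0,0,0,0,0,0,-2,0,0,0,0,0,0,-2,0,0,0,0,0,0,-1,0,0,0,0,0,0,0,0,0,0,0,0,0,0,0]' 
python3 g.py .5525 -.121 .225
```

```text
time_s: 14.45
tcp_pos: [0.5507, -0.1206, 0.223]
eef_rot: [[0.414, 0.91, -0.002], [0.91, -0.414, 0.001], [-0.0, -0.002, -1.0]]
wrist_force: [-0.6, 0.0, -5.0]
width: 0.0128
gripper_force: 30.0
t 14.45 tool shift mm [ 0.4  1.9 -2. ] yaw x 65.56 tilt [-1.7e-03  8.0e-04 -1.0e+00] j [-0.34  0.25  1.51  0.    1.38  0.09] F [-0.6  0.  -5. ] M [ 0.07  0.35 -0.01]
```

```bash
python3 -m crank '[0,0,0,0,0,-1,0,0,0,0,0,3,0,0,0,0,0,0,3,0,0,0,0,0,0,3,0,0,0,0,0,0,3,0,0,0,0,0,0,0,0,0]' >/dev/null
python3 g.py .5525 -.121 .225
python3 -m crank '[0,0,0,0,4,0,0,0,0,0,0,4,0,0,0,0,0,0,4,0,0,0,0,0,0,4,0,0,0,0,0,0,0,0,0]' >/dev/null
python3 g.py .5525 -.121 .225
```

```text
t 15.05 tool shift mm [  0.3 -11.7  -0.7] yaw x 65.55 tilt [ 8.e-04 -2.e-04 -1.e+00] j [-0.34  0.27  1.48  0.    1.39  0.09] F [ 1.1 -0.5 -6.1] M [ 0.08  0.27 -0.03]
t 15.55 tool shift mm [  0.3 -28.   -0.7] yaw x 65.55 tilt [ 1.3e-03 -4.0e-04 -1.0e+00] j [-0.34  0.3   1.45  0.    1.4   0.08] F [ 1.3  0.1 -6.1] M [ 0.07  0.1  -0.03]
```

```bash
python3 -m crank '[0,0,0,0,4,0,0,0,0,0,0,4,0,0,0,0,0,0,4,0,0,0,0,0,0,3,0,0,0,0,0,0,0,0,0]' >/dev/null
python3 g.py .5525 -.121 .225
python3 -m crank '[0,0,0,0,2,0,0,0,0,0,0,1,0,0,0,0,0,0,0,0,0]' >/dev/null
python3 g.py .5525 -.121 .225
python3 -m crank '[0,0,0,0,2,0,0,0,0,0,0,0,0,0,0]' >/dev/null
python3 g.py .5525 -.121 .225
```

```text
t 16.05 tool shift mm [  0.3 -42.8  -0.8] yaw x 65.56 tilt [ 9.e-04 -2.e-04 -1.e+00] j [-0.35  0.32  1.42  0.    1.41  0.08] F [ 0.6 -0.4 -7.1] M [ 0.03  0.11 -0.02]
t 16.35 tool shift mm [  0.3 -44.8  -0.7] yaw x 65.56 tilt [-3.e-04  3.e-04 -1.e+00] j [-0.35  0.32  1.41  0.    1.41  0.08] F [-0.3  0.5 -7.2] M [ 0.18  0.4  -0.05]
t 16.35 tool shift mm [  0.3 -44.8  -0.7] yaw x 65.56 tilt [-3.e-04  3.e-04 -1.e+00] j [-0.35  0.32  1.41  0.    1.41  0.08] F [-0.3  0.5 -7.2] M [ 0.18  0.4  -0.05]validation failed for argument at $...
```

```bash
python3 -m crank '[0,0,0,0,2,0,0,0,0,0,0,0,0,0]' >/dev/null
python3 g.py .5525 -.121 .225
python3 -m crank '[0,0,0,0,1.5,0,0,0,0,0,0,0,0,0]' >/dev/null
python3 g.py .5525 -.121 .225
```

```text
t 16.55 tool shift mm [  0.2 -44.8  -0.7] yaw x 65.57 tilt [-0.0042  0.002  -1.    ] j [-0.35  0.33  1.41  0.    1.41  0.08] F [-5.4  2.  -5.7] M [ 0.54  0.94 -0.03]
t 16.75 tool shift mm [  0.2 -44.9  -0.7] yaw x 65.57 tilt [-0.0069  0.0033 -1.    ] j [-0.35  0.33  1.4   0.    1.42  0.08] F [-6.6  3.5 -3.7] M [ 0.72  1.36 -0.03]
```

```bash
cat > a.py <<'E'
from h import *
import json,os
s=env.sense();R=np.array(s['eef_rot']);P=np.array(s['tcp_pos'])
if not os.path.exists('p0.json'):
    json.dump([P.tolist(),R.tolist()],open('p0.json','w'))
P0,R0=map(np.array,json.load(open('p0.json')))
H=P0+R0@[-.036,.177,0]
a=lambda v:np.arctan2(v[1],v[0])
th=-(a(P-H)-a(P0-H));th=(th+np.pi)%(2*np.pi)-np.pi
print('angle',th,'gap mm',560*np.sin(th/2),'radius change mm',1000*(np.linalg.norm((P-H)[:2])-np.linalg.norm((P0-H)[:2])),'z',P[2]-P0[2],'tool turn',np.arccos((np.trace(R0.T@R)-1)/2),'F tool',np.round(R.T@s['wrist_force'],1),'w',s['width'],s['gripper_force'],s['time_s'],'H',H)
E
python3 a.py
python3 -m crank '[0,0,1.86,5.7,1.2,0,0,0,0,1.86,5.7,1.2,0,0,0,0,1.86,5.7,1.2,0,0,0,0,0,0,0,0,0,0,0,0,0,0,0,0]'>/dev/null
python3 a.py
```

```text
angle 0.0 gap mm 0.0 radius change mm 0.0 z 0.0 tool turn 2.1073424255447017e-08 F tool [ 0.5 -7.4  3.7] w 0.012837804726491328 29.998784959316254 16.75 H [ 0.73953818 -0.24573099  0.22265254]
angle 0.0945354410807484 gap mm 26.460067921459515 radius change mm 0.21407603539347342 z -2.226361120236109e-05 tool turn 0.09699245242883343 F tool [-1.5 -8.9  5. ] w 0.013307371613359043 29.996996819972992 17.25 H [ 0.73953818 -0.24573099  0.22265254]
```

```bash
python3 -m crank '[0,0,1.86,5.7,1.0,0,0,0,0,1.86,5.7,1.0,0,0,0,0,1.86,5.7,1.0,0,0,0,0,1.86,5.7,1.0,0,0,0,0,1.86,5.7,1.0,0,0,0,0,1.86,5.7,1.0,0,0,0,0,1.86,5.7,1.0,0,0,0,0,0,0,0,0,0,0,0,0,0,0,0,0]'>/dev/null
python3 a.py
python3 - <<'E'
from h import *
S=optics.capture('side');T=optics.capture('top')
z=lambda im,k:cv2.cvtColor(cv2.resize(im,None,fx=k,fy=k,interpolation=cv2.INTER_CUBIC),cv2.COLOR_RGB2BGR)
i=np.zeros((600,800,3),np.uint8);i[:600,:400]=z(T['frame'][110:260,340:440],4);i[:600,400:]=z(S['frame'][150:270,280:360],5)
cv2.imwrite('pics/f.png',i)
E
```

```text
angle 0.32139494356745324 gap mm 89.60376934946291 radius change mm 0.7214967410165696 z 5.213921508492869e-05 tool turn 0.3243060503151916 F tool [-2.8 -6.6  5.2] w 0.013082207662558269 29.99731957912445 18.15 H [ 0.73953818 -0.24573099  0.22265254]
```

View pics/f.png

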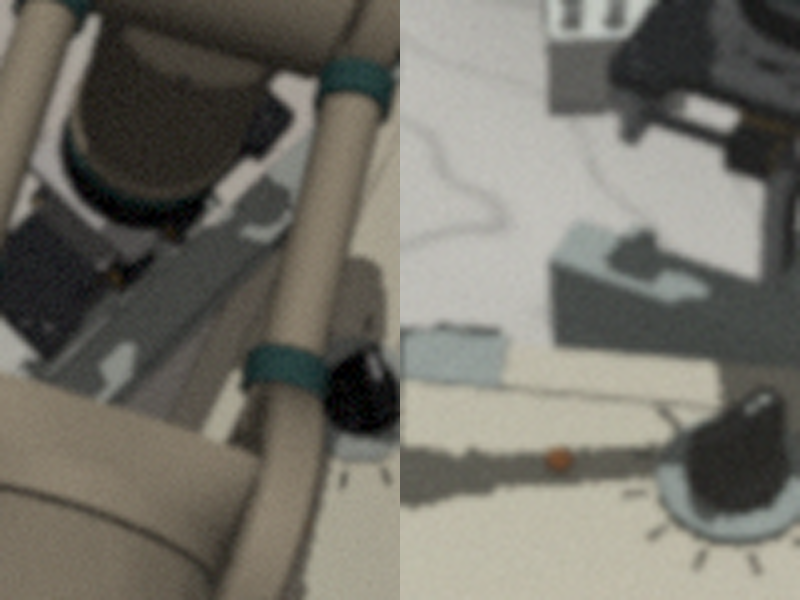

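The picture shows the door standing ajar with the fingers on the knob. The door's free top corner is near side px (314,194), and the thermostat pointer has turned to the off end. I check the gap against that corner.

```bash
python3 - <<'E'
from h import *
S=optics.capture('side')
H=np.array([.7395,-.2457]);y=np.array([.910,-.414])
E=H-.28*y
for th in(.28,.30,.3214,.34,.36):
    c,s=np.cos(-th),np.sin(-th);d=np.array([[c,-s],[s,c]])@(E-H)+H
    print(th,d,proj(S,[*d,.268])[0])
print(atz(S,(314,194.4),.268),E)
E
python3 a.py
```

```text
0.28 [ 0.52665822 -0.06387903] [311.6707009 193.4489113]
0.3 [ 0.53033696 -0.05965885] [312.67988552 191.87481817]
0.3214 [ 0.53436583 -0.0552257 ] [313.80052526 190.21710788]
0.34 [ 0.53794393 -0.05144337] [314.80817678 188.79885635]
0.36 [ 0.54186912 -0.04745137] [315.92591986 187.29751296]
[ 0.53095376 -0.06847004  0.268     ] [ 0.4847  -0.12978]
angle 0.3209071760863429 gap mm 89.46895143272285 radius change mm 0.6862078176167463 z 7.708782735604824e-05 tool turn 0.3245233610336124 F tool [-1.7 -6.2  5.4] w 0.013185236957969729 29.996580183506012 18.3 H [ 0.73953818 -0.24573099  0.22265254]
```

```bash
python3 -m crank '[0,0,0,0,0,0,0,0,0,0,0,0,0,0,0,0,0,0,0,0,0,0,0,0,0,0,0,0,0,0,0,0,0,0,0]'>/dev/null; python3 a.py; python3 -c "
from bench import env
print(env.finish_job())"
```

```text
angle 0.32062985935036803 gap mm 89.3922992906425 radius change mm 0.7109100706447491 z 9.05420681411584e-05 tool turn 0.32454215790294255 F tool [-2.6 -6.   4.6] w 0.013380363548147776 29.996481835842133 18.8 H [ 0.73953818 -0.24573099  0.22265254]
the job is handed in; nothing more can be done
None
```

The thermostat is at its off stop, the bolt is lifted and fully drawn, and the door is held about 89 mm ajar by the bolt's knob; the job was handed in at 18.8 s without returning a verdict, and the gap comes from the arm's own position, with the camera check only roughly agreeing.

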